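# Close and clamp a mug-handle casting mould

### The job

Get the mug-handle mould ready for pouring: gently set its plaster top half, the block with the pour hole, squarely onto the bottom half in the casting jig so that the keys engage and the two faces close flush, with the pour hole at the end away from the toggle clamp. Then throw the red clamp handle all the way over until it snaps past centre and the clamp holds the mould shut. Leave the sprig mould, the pots and the tools where they are.

Things in the scene. Friction and masses are not known exactly. Their poses are not given: they have to be found in the camera images.
- top_center (a point): Centre, half-way up, of the mould's top half: a loose off-white plaster block 120 x 60 x 34 mm, about 0.3 kg, with a 20 mm pour hole near one end and two blue lines round each long side near the other. Lies face down on the ware board. x: along its length from pour-hole end to blue-line end; y: across the 60 mm width, to be grasped across it; z up.
- mould_top: The same top half; origin at the centre of its underside, 17 mm below top_center, same axes. It and the smaller sprig mould lie side by side on the ware board (18 mm thick), either one nearer the robot. Plaster chips if dropped or knocked hard.
- socket0 (a point): Mouth of the first key socket in the underside of the top half (round, 18 mm across, 6.5 mm deep), at x -46, y 0 mm in the block's frame (pour-hole end).
- socket1 (a point): Mouth of the second key socket in the underside of the top half (same size), at x +46, y +14 mm in the block's frame (blue-line end). The keys fit only one way round.
- bottom_face (a point): Centre of the joint face, 49 mm above the table, of the mould's bottom half: an equal plaster block, loose (0.28 kg) between four low corner locators (10 mm high, 1.5 mm play) on the casting jig, a C-shaped cavity in its face. x: along its length towards the clamp; z up. Mould shut: top_center stands 17 mm above this point and the two halves' axes are parallel.
- mould_bottom: The same bottom half; origin at the centre of its underside, 34 mm below bottom_face, same axes.
- key0 (a point): Foot of the first key, a cone 16 mm wide at its foot, 9 mm at its tip, 5 mm high, on the bottom half's joint face at x -46, y 0 mm (end away from the clamp). socket0 goes over it; mould shut, the two points coincide.
- key1 (a point): Foot of the second key, the same cone, at x +46, y +14 mm (clamp end). socket1 goes over it.
- seat (a point): Point on the casting jig's plywood base (fixed, 260 x 100 x 15 mm) under the mould's centre, 15 mm above the table. The jig's x axis runs along the mould's length towards the toggle clamp; z up.
- handle_pivot (a point): Axle of the toggle clamp's handle, 166 mm from the mould's centre along the jig's x, 101 mm above the table; axes as the jig's. Steel clamp on a wooden riser: its arm, 128 mm long, pivots 54 mm nearer the mould and is linked to the handle. Open, the arm stands nearly upright, its end 230 mm above the table, its pad ending 64 mm short of the mould's centre line, 200 mm up.
- handle_grip (a point): Point on the handle's centre line, 115 mm out from the axle and 20 mm short of its end. The red grip is a round bar 20 mm in diameter, from 60 to 135 mm out. The handle swings in the upright plane along the jig's x. This point's x axis runs outwards along the handle.
- clamp_handle (a joint): Handle turn, rad. 0 open: handle rising 1.10 (63 deg) above level, leaning away from the mould; starts 0 to 0.12 and stays. Grows as it is pushed away from the mould and down; rise = 1.10 - value. Past 0.25 it drops by itself till the pad rests on a shut mould at 0.8; then it resists (5 to 10 N at the grip) and tends to spring back; centre 0.98; past that it snaps to its stop at 1.10: level, locked.
- clamp_pad: The clamp's black rubber pad, 24 mm in diameter, at the end of the arm. Origin at the centre of its pressing face. As the handle goes over, the arm swings the pad down onto the middle of the top half; locked, it presses there with about 25 N.
- sprig_mould: Bystander: a smaller plaster block 90 x 64 x 26 mm with a flower pressed in its top and no hole, on the ware board. Origin at the centre of its underside.
- glazed_bowl: Bystander: white bowl, 124 mm wide, 52 mm high. Origin at the centre of its underside.
- slip_jug: Bystander: white mug-shaped jug, 90 mm wide, 120 mm high. Origin at the centre of its underside.
- bisque_cup: Bystander: terracotta-coloured cup without handle, 80 mm wide, 85 mm high. Origin at the centre of its underside.
- slip_mug: Bystander: terracotta mug, 80 mm wide, 90 mm high, beside the ware board. Origin at the centre of its underside.
- glaze_brush: Bystander: brush 190 mm long with a wooden handle, lying on the table near the robot. Origin at the middle of its underside.
- loop_tool: Bystander: clay loop tool 170 mm long with a dark wooden handle, lying on the table near the robot. Origin at the middle of its handle.
Mind the look-alikes: they are no part of the job. What is shaped like the mould_bottom but pink or purple is not meant.

How it is judged:
On the way, in this order (a step that is already met when the one before it is completed fails the run):
1. The top half sits on the bottom half in the jig with both keys engaged and the faces closed, let go by the gripper, the clamp still open (distance between socket0 and key0 below 0.0035 m and distance between socket1 and key1 below 0.0035 m and distance between mould_bottom and seat below 0.005 m and contact force between the fingers and mould_top below 0.1 N and value of joint clamp_handle below 0.6 rad), for 0.2 s.
2. The clamp handle is past centre at its stop and the pad presses the mould shut (distance between socket0 and key0 below 0.0035 m and distance between socket1 and key1 below 0.0035 m and distance between mould_bottom and seat below 0.005 m and value of joint clamp_handle above 1.06 rad and contact force between clamp_pad and mould_top above 15 N), for 0.2 s.
At the end, for the whole second after the job is handed in: Each socket of the top half coincides with its key within 3.5 mm (shut, right way round), the bottom half within 5 mm of its place in the jig, top half level and at rest, handle past centre at its stop (joint above 1.06 of 1.10), pad pressing the top half with more than 15 N (all of step 2 and linear speed of mould_top below 0.02 m/s and angle between mould_top's own z axis and vertical below 0.05 rad); the robot touches nothing.
It fails at once if the top half is dropped: falls free of the fingers faster than 0.5 m/s (more than about 12 mm) (contact force between the fingers and mould_top below 0.05 N and linear speed of mould_top above 0.5 m/s).
It fails at once if the two halves are knocked together with more than 60 N before the clamp bears on them (contact force between clamp_pad and mould_top below 1 N and contact force between mould_top and mould_bottom above 60 N).
It fails at once if the sprig mould, a pot or a tool is moved by more than 30 mm (distance of any of sprig_mould, glazed_bowl, slip_jug, bisque_cup, slip_mug, glaze_brush, loop_tool from where it was at the start of the episode above 0.03 m).
It also fails if it takes over 61 s, if anything falls off the work surface, if the arm or the gripper's body presses on something with over 40 N, if the wrist force passes 120 N, or if a joint passes its speed limit or range.

### The arm

A 7-joint arm with a two-finger parallel gripper is mounted at the origin on the work surface. World frame = base frame: x ahead of the robot, y to its left, z up, the work surface at z = 0. Lengths are in m, angles in rad, forces in N, time in s.
With the tool pointing down it reaches from about 0.4 to 0.9 m from the base axis. Payload 5.6 kg.
Tool frame: the origin (TCP) lies at the very end of the fingers, on their centre line; the grasp point (between the pads) lies 19 mm behind it (robot.grasp_offset is the z of the grasp point in the tool frame, in m); z points along the fingers, x is the direction in which the jaws open and shut, and the axes are right-handed (so a half turn about z gives the same grasp; the last joint's range is limited). The gripper opens to 92 mm and grips with 3 to 60 N. Pads are 20 mm wide; open, the fingers measure 128 mm over their backs; the gripper's body (75 mm by 189 mm) begins 69 mm behind the grasp point.
Start: joints at [-1.317, 0.468, -0.012, 1.603, 0.006, 1.071, -0.056], TCP at [0.19, 0.622, 0.215] pointing down, gripper open.
Joint ranges: [-2.53, 2.53], [-0.31, 2.02], [-1.57, 1.55], [0.28, 2.44], [-1.29, 4.43], [0.15, 1.84], [-2.92, 2.92]. Speed limits (rad/s): [2.57, 2.57, 3.14, 3.14, 3.14, 3.14, 3.14].

### API

Orientations are given as a unit quaternion [w, x, y, z].
In Python, from station import readout, imaging, ticket, robot gives the robot as it stands. The module is installed in compiled form; this text tells all that it offers.
- The arm moves only by the tool drive_tool, never from a script. Its argument "commands" is a list of rows, each an object of numbers: "dx", "dy", "dz": the shift along the tool's x, y, z in cm; "wx", "wy", "wz": the turn, a rotation vector about the tool's x, y, z in rad. In form: [{"dx": .., "dy": .., "dz": .., "wx": .., "wy": .., "wz": ..}, ...]. A call has 1 to 5 rows; each row shifts and turns the commanded pose from where the row before left it, along the tool's axes as they then stand; what a row does not reach is not made up. A row lasts 1/8 s, in which the tool goes at most 62.5 mm and 10.7 degrees, less where a joint would pass 70% of its speed; a pose out of reach is approached as far as the arm can. A call with a gripper value outside its range is refused whole. "hand" is the opening, from -1 (shut) to 1 (fully open), set as the call begins (left out, the last holds). The fingers move at their own pace and stop on an object; "squeeze" is the grip in N (left out, the last holds). Time passes only in rows, so rows that do not move let the fingers close. It gives the time, the measured TCP pose, the force and the opening at its end, in the units of the state.
- readout.sense(): the state, without advancing time (a new reading comes with each control period).
- imaging.read_camera(name): name is "side" or "top" or "wrist"; returns (picture, depth): 480x640x3 uint8, red, green, blue; 480x640 float32, m along the optical axis (not along the pixel's ray), 0 where there is no reading.
- imaging.calibration(name): a dict with "vfov" (degrees; the focal length in pixels is half the picture's height over the tangent of half this angle, whatever the lens; pixels are square), "cx", "cy" (the principal point, pixels), "eye" and "orientation" of the camera in the world; the wrist camera has in their place "tool_from_camera" (4x4, takes a point from camera to tool coordinates, whose origin is the TCP and whose axes are the tool frame's). Camera axes: x right, y down, z forward; pixel columns grow to the right and rows downward; lengths in m; the calibration is good to about 2 mm. A picture is of the moment at which its call begins: read the wrist's pose just before it. calibration takes no time and is no camera call.
- ticket.job_done(): hands the job in, once; it reports no verdict.
The state is a dict: "clock": time; "joint_pos": joint angles; "qvel": joint speeds; "joint_efforts": joint torques, N m; "tool_pos": TCP position; "tcp_rot": TCP orientation; "contact_force": force on the tool from outside, world axes, zero at the start; "moment": the same for the moment, N m; "grip_width": finger opening in m.
Only numpy, scipy, OpenCV 4.12 (cv2) and the standard library are available. Lean on these libraries where they do the work, as an engineer would, in place of code of your own. Each camera call takes 0.05 s, during which the arm holds its last target.

## Working session

There is one attempt and no reset: what is moved stays moved. The work goes in short steps, Python scripts to look and compute and a tool call to move; the robot and the scene stay as the last step left them, time stands still between calls to the robot, and variables do not carry over. Pictures are saved under pics/ and viewed, and the job is handed in when it is done.

Besides the shell and the picture viewer there is one more tool, called after "Request:" as name([rows], argument=value, ...), one row to a line, values as JSON. drive_tool: Moves the arm, as the interface text tells. Its arguments: {"type":"object","properties":{"commands":{"type":"array","items":{"type":"object","properties":{"dx":{"type":"number"},"dy":{"type":"number"},"dz":{"type":"number"},"wx":{"type":"number"},"wy":{"type":"number"},"wz":{"type":"number"}}}},"hand":{"type":"number"},"squeeze":{"type":"number"}},"required":["commands"]}

```bash
mkdir -p pics
python3 - <<'E'
from station import readout, imaging, ticket, robot
import cv2,numpy as np
print(readout.sense()); print(robot.grasp_offset)
for n in ["side","top","wrist"]:
    p,d=imaging.read_camera(n); c=imaging.calibration(n); print(n,c)
    np.savez(f"pics/{n}0.npz",p=p,d=d)
    cv2.imwrite(f"pics/{n}0.png",p[:,:,::-1])
E
```

```text
{'clock': 0.0, 'joint_pos': array([-1.31701709,  0.46835118, -0.01158246,  1.60362136,  0.00600752,
        1.0713923 , -0.0563006 ]), 'qvel': array([-3.21258836e-04,  1.31731869e-03,  9.72104261e-04, -1.18466389e-03,
       -2.03549429e-05, -2.51678196e-04,  1.56172833e-03]), 'joint_efforts': array([-5.51992853e-04, -5.20560551e+01, -1.27475851e-02, -2.43752110e+01,
       -5.64966537e-02,  1.73340517e-02,  1.69523350e-04]), 'tool_pos': array([0.1899989 , 0.62100445, 0.21365815]), 'tcp_rot': array([ 5.70767676e-04,  8.03901884e-01,  5.94761302e-01, -6.55370466e-04]), 'contact_force': array([ 0.10661164,  0.16246981, -0.49697423]), 'moment': array([-0.02207737,  0.0531467 ,  0.02213584]), 'grip_width': 0.09164786291958293}
-0.0187
side {'vfov': 53.438086545683724, 'cx': 320.34207916810664, 'cy': 240.6998326496402, 'eye': array([0.39248722, 0.67299294, 0.9109067 ]), 'orientation': array([ 0.02699033, -0.06053241,  0.92011653, -0.38599602])}
top {'vfov': 45.851721597312476, 'cx': 319.92635318099855, 'cy': 242.32381225892223, 'eye': array([ 0.30873517, -0.09494096,  1.57084542]), 'orientation': array([ 0.0376136 , -0.69866311,  0.71306176, -0.04469897])}
wrist {'vfov': 61.08730868500936, 'cx': 316.6284447818413, 'cy': 235.60549260153826, 'tool_from_camera': array([[ 9.99999613e-01,  7.38899322e-04,  4.76621107e-04,
         3.53536111e-04],
       [-8.44303713e-04,  9.58281881e-01,  2.85823588e-01,
        -8.12660567e-02],
       [-2.45542515e-04, -2.85823880e-01,  9.58282134e-01,
        -1.70271911e-01],
       [ 0.00000000e+00,  0.00000000e+00,  0.00000000e+00,
         1.00000000e+00]])}
```

View pics/side0.png

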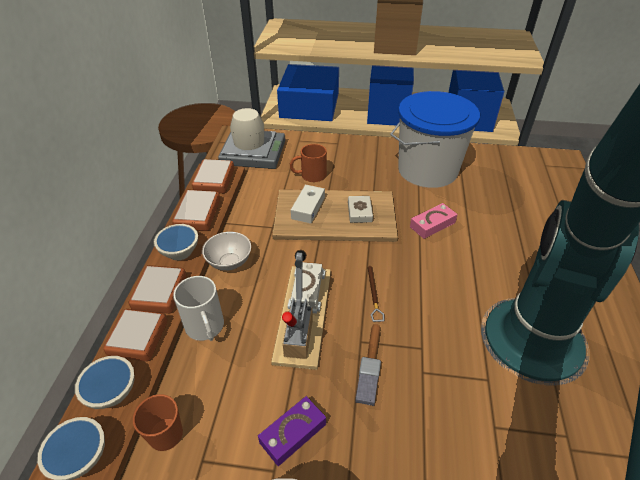

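View pics/top0.png

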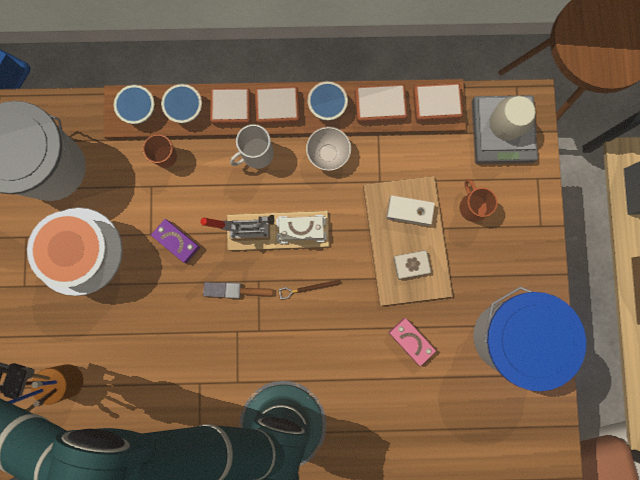

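View pics/wrist0.png

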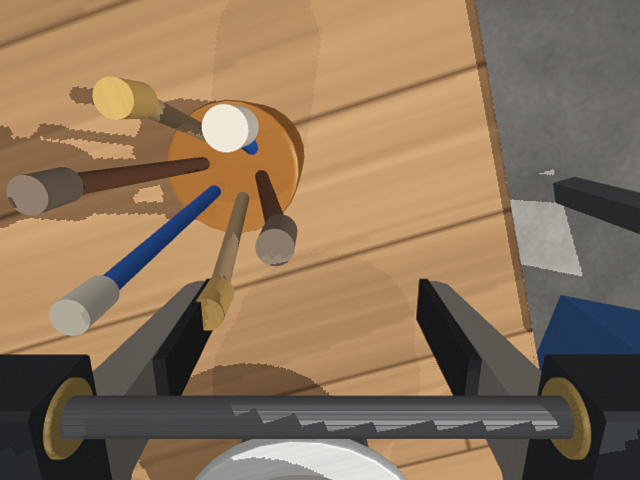

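```bash
cat > h.py <<'E'
import numpy as np, cv2
from scipy.spatial.transform import Rotation as R
from station import readout, imaging
def rot(q): return R.from_quat(np.roll(np.asarray(q),-1))
def cam(n,tool=None):
    c=imaging.calibration(n); f=240/np.tan(np.radians(c['vfov']/2))
    T=np.eye(4)
    if n=='wrist':
        p,q=tool; A=np.eye(4);A[:3,:3]=rot(q).as_matrix();A[:3,3]=p
        T=A@c['tool_from_camera']
    else: T[:3,:3]=rot(c['orientation']).as_matrix();T[:3,3]=c['eye']
    return f,c['cx'],c['cy'],T
def shoot(n,tag):
    s=readout.sense(); p,d=imaging.read_camera(n)
    np.savez(f'pics/{tag}.npz',p=p,d=d,tp=s['tool_pos'],tq=s['tcp_rot'],n=n)
    cv2.imwrite(f'pics/{tag}.png',p[:,:,::-1]); return p,d,s
def load(tag):
    z=np.load(f'pics/{tag}.npz'); n=str(z['n'])
    return z['p'],z['d'],cam(n,(z['tp'],z['tq']))
def cloud(d,C):
    f,cx,cy,T=C; v,u=np.mgrid[:480,:640]
    P=np.stack([(u-cx)/f*d,(v-cy)/f*d,d],-1)
    return P@T[:3,:3].T+T[:3,3]
def ray(u,v,C,z):
    f,cx,cy,T=C; r=T[:3,:3]@np.array([(u-cx)/f,(v-cy)/f,1.]); return T[:3,3]+r*(z-T[2,3])/r[2]
def proj(P,C):
    f,cx,cy,T=C; X=(np.asarray(P)-T[:3,3])@T[:3,:3]; return np.stack([X[...,0]/X[...,2]*f+cx,X[...,1]/X[...,2]*f+cy],-1)
E
python3 - <<'E'
from h import *
for n in ['top','side']:
    z=np.load(f'pics/{n}0.npz'); C=cam(n); W=cloud(z['d'],C); p=z['p']
    if n=='top':
        for nm,(u,v) in dict(hole=(421,211),top=(405,210),sprig=(413,265),bot=(303,228),key0=(322,217),clampred=(205,222),redend=(218,224),table=(340,300),mugr=(481,203),brd=(380,250)).items():
            print(nm,W[v,u].round(4), z['d'][v,u])
        # height regions
        m=(W[...,2]>0.035)&(W[...,2]<0.08)
        sub=np.zeros_like(m); sub[190:232,380:440]=1
        pts=W[m&sub]; print(len(pts),np.median(pts[:,2]),pts.mean(0)); print(cv2.minAreaRect(pts[:,:2].astype(np.float32)*1000))
        sub[:]=0; sub[205:250,270:335]=1
        m=(W[...,2]>0.04)&(W[...,2]<0.058)
        pts=W[m&sub]; print(len(pts),np.median(pts[:,2]),pts.mean(0)); print(cv2.minAreaRect(pts[:,:2].astype(np.float32)*1000))
        hs=cv2.cvtColor(p,cv2.COLOR_RGB2HSV); r=((hs[...,0]<5)|(hs[...,0]>175))&(hs[...,1]>200)&(hs[...,2]>80)
        rr=np.zeros_like(r); rr[210:235,190:235]=1; r=r&rr; print('red',r.sum(), W[r].min(0),W[r].max(0),W[r].mean(0))
    else:
        for nm,(u,v) in dict(top=(305,208),bot=(314,268),red=(288,319)).items(): print(nm,W[v,u].round(4))
E
python3 - <<'E'
import cv2
a=cv2.imread('pics/top0.png'); cv2.imwrite('pics/topz.png',cv2.resize(a[165:325,190:460],None,fx=2.9,fy=2.9,interpolation=cv2.INTER_CUBIC))
a=cv2.imread('pics/side0.png'); cv2.imwrite('pics/sidez.png',cv2.resize(a[170:380,260:410],None,fx=2.8,fy=2.8,interpolation=cv2.INTER_CUBIC))
E
```

```text
hole [ 0.5717 -0.3943  0.0216] 1.572531
top [ 0.5711 -0.346   0.0459] 1.54779
sprig [ 0.4205 -0.362   0.0452] 1.5312337
bot [ 0.5267 -0.0671  0.0483] 1.5371792
key0 [ 0.5605 -0.1196  0.0196] 1.5701368
clampred [0.5205 0.164  0.2249] 1.3584046
redend [0.5217 0.1402 0.1816] 1.4018507
table [ 0.3313 -0.1647 -0.0018] 1.5653404
mugr [ 0.594  -0.5673  0.0046] 1.5939751
brd [ 0.4658 -0.2775  0.0167] 1.5638387
980 0.0507698589208605 [ 0.57052734 -0.35796606  0.0504183 ]
((571.2081909179688, -359.2384033203125), (120.33773803710938, 62.402034759521484), 79.44793701171875)
967 0.04821777412197936 [ 0.5275429  -0.05957039  0.04828924]
((528.1427612304688, -59.5204963684082), (60.99409866333008, 119.8786849975586), 1.0758424997329712)
red 28 [0.51581429 0.13475623 0.16577892] [0.53157053 0.17670064 0.22431548] [0.52363154 0.16381959 0.20910931]
top [ 0.5694 -0.3141  0.0539]
bot [ 0.5138 -0.1005  0.0492]
red [0.5189 0.1767 0.2162]
```

View pics/topz.png

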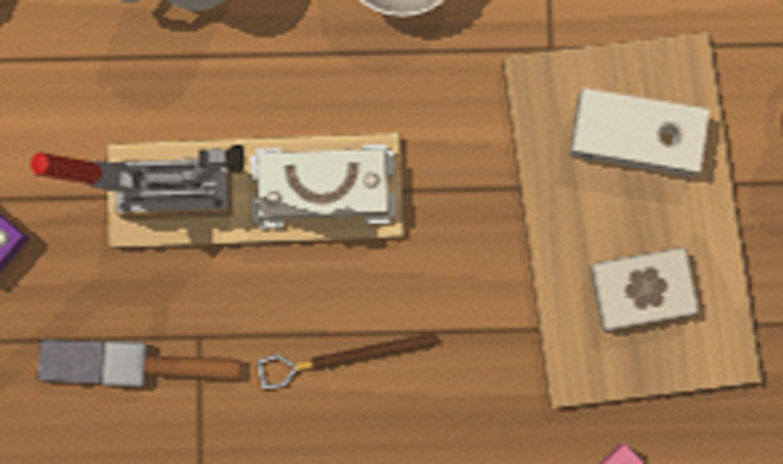

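View pics/sidez.png

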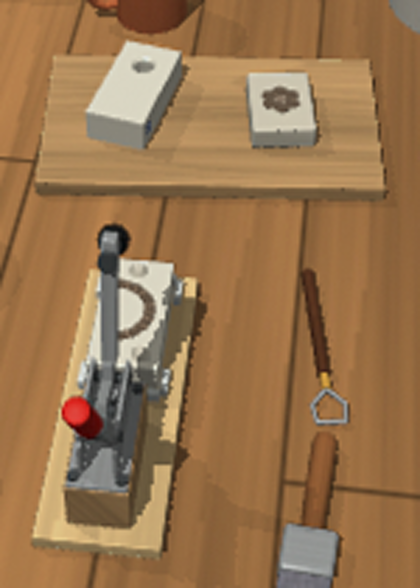

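```bash
cat > plan.py <<'E'
from h import *
import sys,json
def tq(heading): # tool x heading (rad), pointing down
    h=heading; X=[np.cos(h),np.sin(h),0]; Z=[0,0,-1]; Y=np.cross(Z,X)
    return R.from_matrix(np.array([X,Y,Z]).T)
def rows(targets,start=None):
    """targets: list of (pos,heading,n)"""
    s=readout.sense(); p=s['tool_pos']; r=rot(s['tcp_rot'])
    if start: p,r=start
    p=np.array(p)
    for (P,h,n) in targets:
        r1=tq(h); p0=p.copy(); r0=r; dv=(r0.inv()*r1).as_rotvec()
        for i in range(n):
            pn=p0+(np.array(P)-p0)*(i+1)/n; rn=r0*R.from_rotvec(dv*(i+1)/n)
            d=r.inv().apply(pn-p)*100; w=(r.inv()*rn).as_rotvec()
            print(json.dumps(dict(dx=round(d[0],2),dy=round(d[1],2),dz=round(d[2],2),wx=round(w[0],4),wy=round(w[1],4),wz=round(w[2],4))))
            p=pn; r=rn
        print('--')
E
python3 - <<'E'
from plan import *
r=np.radians
rows([((.19,.622,.32),r(73),2),((.46,.45,.34),r(50),6),((.59,.12,.34),r(13),6),((.50,-.09,.30),r(1),4)])
E
```

```text
{"dx": 0.03, "dy": -0.01, "dz": -5.31, "wx": 0.0001, "wy": 0.0007, "wz": -0.0001}
{"dx": 0.04, "dy": -0.01, "dz": -5.31, "wx": 0.0001, "wy": 0.0007, "wz": -0.0001}
--
{"dx": -1.43, "dy": 5.14, "dz": -0.33, "wx": 0.0, "wy": 0.0, "wz": 0.0669}
{"dx": -1.08, "dy": 5.23, "dz": -0.33, "wx": 0.0, "wy": 0.0, "wz": 0.0669}
{"dx": -0.73, "dy": 5.29, "dz": -0.33, "wx": 0.0, "wy": 0.0, "wz": 0.0669}
{"dx": -0.37, "dy": 5.32, "dz": -0.33, "wx": 0.0, "wy": 0.0, "wz": 0.0669}
{"dx": -0.02, "dy": 5.34, "dz": -0.33, "wx": 0.0, "wy": 0.0, "wz": 0.0669}
{"dx": 0.34, "dy": 5.32, "dz": -0.33, "wx": 0.0, "wy": 0.0, "wz": 0.0669}
--
{"dx": -2.82, "dy": 5.2, "dz": -0.0, "wx": -0.0, "wy": -0.0, "wz": 0.1076}
{"dx": -2.25, "dy": 5.47, "dz": -0.0, "wx": -0.0, "wy": -0.0, "wz": 0.1076}
{"dx": -1.65, "dy": 5.68, "dz": -0.0, "wx": -0.0, "wy": -0.0, "wz": 0.1076}
{"dx": -1.03, "dy": 5.82, "dz": -0.0, "wx": -0.0, "wy": -0.0, "wz": 0.1076}
{"dx": -0.4, "dy": 5.9, "dz": -0.0, "wx": -0.0, "wy": -0.0, "wz": 0.1076}
{"dx": 0.24, "dy": 5.91, "dz": -0.0, "wx": -0.0, "wy": -0.0, "wz": 0.1076}
--
{"dx": -3.37, "dy": 4.61, "dz": 1.0, "wx": -0.0, "wy": -0.0, "wz": 0.0524}
{"dx": -3.13, "dy": 4.78, "dz": 1.0, "wx": -0.0, "wy": -0.0, "wz": 0.0524}
{"dx": -2.87, "dy": 4.94, "dz": 1.0, "wx": -0.0, "wy": -0.0, "wz": 0.0524}
{"dx": -2.61, "dy": 5.08, "dz": 1.0, "wx": -0.0, "wy": -0.0, "wz": 0.0524}
--
```

Request:
drive_tool([
  {"dz":-5.3},
  {"dz":-5.3},
  {"dx":-1.43,"dy":5.14,"dz":-0.33,"wz":0.067},
  {"dx":-1.08,"dy":5.23,"dz":-0.33,"wz":0.067},
  {"dx":-0.73,"dy":5.29,"dz":-0.33,"wz":0.067},
], hand=1)

```text
validation failed for argument at $.co...
```

Request:
drive_tool([
  {"dx":-0.37,"dy":5.32,"dz":-0.33,"wz":0.067},
  {"dx":0,"dy":5.34,"dz":-0.33,"wz":0.067},
  {"dx":0.34,"dy":5.32,"dz":-0.33,"wz":0.067},
  {"dx":-2.8,"dy":5.2,"wz":0.108},
  {"dx":-2.25,"dy":5.47,"wz":0.108},
])

```text
validation failed for argument at $.co...
```

Request:
drive_tool([
  {"dx":-1.65,"dy":5.68,"wz":0.108},
  {"dx":-1.03,"dy":5.82,"wz":0.108},
  {"dx":-0.4,"dy":5.9,"wz":0.108},
  {"dx":0.24,"dy":5.91,"wz":0.108},
  {"dx":-3.37,"dy":4.61,"dz":1,"wz":0.052},
])

```text
validation failed for argument at $.co...
```

Request:
drive_tool([
  {"dx":-3.13,"dy":4.78,"dz":1,"wz":0.052},
  {"dx":-2.87,"dy":4.94,"dz":1,"wz":0.052},
  {"dx":-2.61,"dy":5.08,"dz":1,"wz":0.052},
  {},
  {},
])

```text
validation failed for argument at $.co...
```

Run:
```python
from h import *
for n in ['wrist','side']:
    p,d,s=shoot(n,n+'1')
print(s)
```

```text
{'clock': 0.2, 'joint_pos': array([-1.31700872,  0.46808216, -0.01162441,  1.60325305,  0.00602604,
        1.07137107, -0.05630294]), 'qvel': array([ 0.00046322, -0.00066207, -0.00012031, -0.00200739, -0.00054337,
       -0.00085075, -0.00201963]), 'joint_efforts': array([ 5.23175313e-04, -5.20418251e+01, -1.24487336e-02, -2.43722695e+01,
       -5.66256512e-02,  1.57388166e-02,  1.15974817e-04]), 'tool_pos': array([0.19004219, 0.62123771, 0.2139852 ]), 'tcp_rot': array([ 3.61022747e-04,  8.03892059e-01,  5.94774971e-01, -4.01393209e-04]), 'contact_force': array([ 0.24607866, -0.62237454, -0.33966595]), 'moment': array([0.02168412, 0.01748224, 0.0471671 ]), 'grip_width': 0.09214873633120256}
```

View pics/wrist1.png

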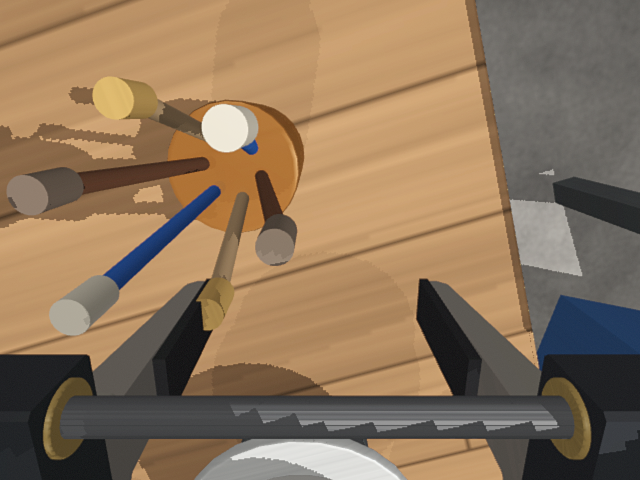

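View pics/side1.png

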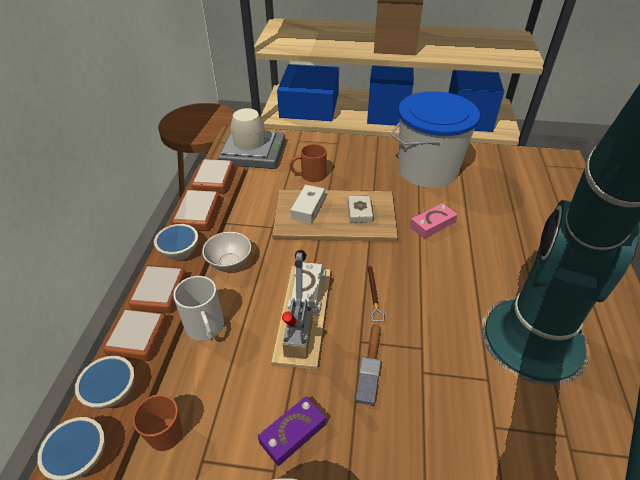

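All the move calls were refused by validation, so the arm hasn't moved. The wrist still shows the brush pot at about (235,165). I'll send every field in each row.

Request:
drive_tool([
  {"dx":0,"dy":0,"dz":-5.3,"wx":0,"wy":0,"wz":0},
  {"dx":0,"dy":0,"dz":-5.3,"wx":0,"wy":0,"wz":0},
  {"dx":-1.43,"dy":5.14,"dz":-0.33,"wx":0,"wy":0,"wz":0.067},
  {"dx":-1.08,"dy":5.23,"dz":-0.33,"wx":0,"wy":0,"wz":0.067},
  {"dx":-0.73,"dy":5.29,"dz":-0.33,"wx":0,"wy":0,"wz":0.067},
], hand=1)

```text
clock: 0.88
tool_pos: [0.3263, 0.5344, 0.3307]
tcp_rot: [-0.0, 0.86, 0.51, 0.0]
contact_force: [0.7, 0.6, -0.8]
grip_width: 0.0918
```

Request:
drive_tool([
  {"dx":-0.37,"dy":5.32,"dz":-0.33,"wx":0,"wy":0,"wz":0.067},
  {"dx":0,"dy":5.34,"dz":-0.33,"wx":0,"wy":0,"wz":0.067},
  {"dx":0.34,"dy":5.32,"dz":-0.33,"wx":0,"wy":0,"wz":0.067},
  {"dx":-2.8,"dy":5.2,"dz":0,"wx":0,"wy":0,"wz":0.108},
  {"dx":-2.25,"dy":5.47,"dz":0,"wx":0,"wy":0,"wz":0.108},
])

```text
clock: 1.5
tool_pos: [0.5043, 0.3378, 0.34]
tcp_rot: [0.0, 0.947, 0.32, -0.0]
contact_force: [1.3, -0.6, -0.4]
grip_width: 0.0915
```

Request:
drive_tool([
  {"dx":-1.65,"dy":5.68,"dz":0,"wx":0,"wy":0,"wz":0.108},
  {"dx":-1.03,"dy":5.82,"dz":0,"wx":0,"wy":0,"wz":0.108},
  {"dx":-0.4,"dy":5.9,"dz":0,"wx":0,"wy":0,"wz":0.108},
  {"dx":0.24,"dy":5.91,"dz":0,"wx":0,"wy":0,"wz":0.108},
  {"dx":-3.37,"dy":4.61,"dz":1,"wx":0,"wy":0,"wz":0.052},
])

```text
clock: 2.12
tool_pos: [0.5687, 0.0641, 0.3302]
tcp_rot: [0.001, 0.996, 0.084, 0.001]
contact_force: [0.0, -0.9, 0.0]
grip_width: 0.0918
```

Request:
drive_tool([
  {"dx":-3.13,"dy":4.78,"dz":1,"wx":0,"wy":0,"wz":0.052},
  {"dx":-2.87,"dy":4.94,"dz":1,"wx":0,"wy":0,"wz":0.052},
  {"dx":-2.61,"dy":5.08,"dz":1,"wx":0,"wy":0,"wz":0.052},
  {"dx":0,"dy":0,"dz":0,"wx":0,"wy":0,"wz":0},
])

```text
clock: 2.62
tool_pos: [0.497, -0.0949, 0.3003]
tcp_rot: [-0.0, 1.0, 0.004, -0.0]
contact_force: [0.1, 0.6, -0.5]
grip_width: 0.0919
```

Run:
```python
from h import *
for n in ['wrist','side']:
    p,d,s=shoot(n,n+'2')
print(s['clock'],s['tool_pos'],s['tcp_rot'],s['joint_pos'],s['qvel'])
```

```text
2.675 [ 0.49845388 -0.09212652  0.3005448 ] [-3.28689749e-04  9.99981347e-01  6.09762606e-03  1.30515768e-04] [-0.40577278  0.13684945  0.58498637  1.87538371 -0.08327152  1.15304756
  0.22093094] [-0.03406909  0.01745581 -0.05160892 -0.02820838 -0.01106298  0.00118511
 -0.00289219]
```

View pics/wrist2.png

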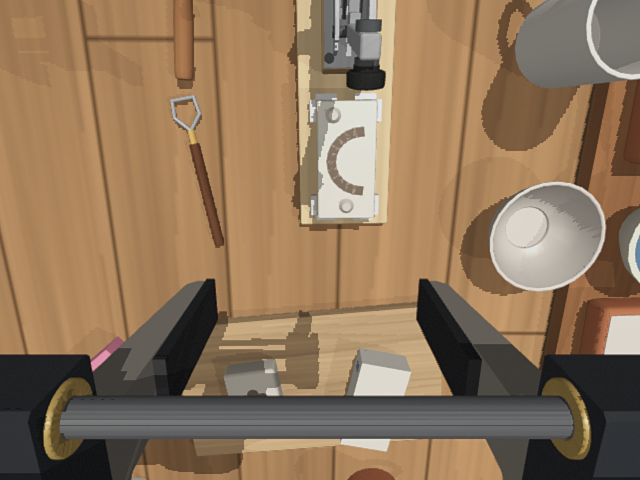

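View pics/side2.png

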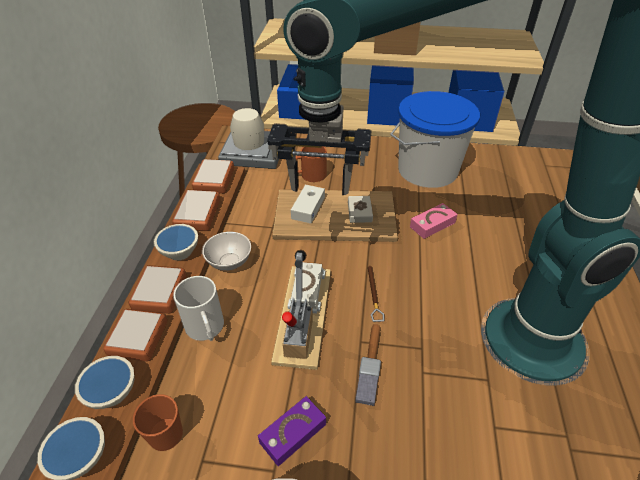

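```bash
cat > meas.py <<'E'
from h import *
def face(tag,z,box,thr=150,sat=60,save=None,zr=0.006):
    p,d,C=load(tag); W=cloud(d,C)
    hs=cv2.cvtColor(p,cv2.COLOR_RGB2HSV)
    m=(abs(W[...,2]-z)<zr)&(d>0)&(hs[...,1]<sat)
    b=np.zeros_like(m); b[box[1]:box[3],box[0]:box[2]]=1; m=(m&b).astype(np.uint8)
    m=cv2.morphologyEx(m,cv2.MORPH_CLOSE,np.ones((9,9)));m=cv2.morphologyEx(m,cv2.MORPH_OPEN,np.ones((7,7)))
    cs,_=cv2.findContours(m,cv2.RETR_EXTERNAL,cv2.CHAIN_APPROX_NONE); c=max(cs,key=cv2.contourArea)
    zz=np.median(W[...,2][m>0]); 
    pts=np.array([ray(u,v,C,z)[:2] for u,v in c[:,0]])*1000
    rc=cv2.minAreaRect(pts.astype(np.float32))
    q=proj(np.c_[cv2.boxPoints(rc)/1000,np.full(4,z)],C)
    im=p[:,:,::-1].copy(); cv2.polylines(im,[q.round().astype(int)],True,(0,255,0),1); cv2.drawContours(im,[c],-1,(255,0,255),1)
    if save: cv2.imwrite(save,im)
    return rc,zz,len(c)
E
python3 - <<'E'
from meas import *
p,d,s=shoot('wrist','wrist3'); print(s['tool_pos'],s['tcp_rot'],s['qvel'].round(4))
print(face('wrist3',.049,(300,70,400,230),save='pics/w3f.png'))
_,_,C=load('wrist3')
p,d,C=load('wrist3');W=cloud(d,C)
print(W[160,350],W[200,325], W[77,366])
a=cv2.imread('pics/w3f.png');cv2.imwrite('pics/w3z.png',cv2.resize(a[0:240,270:420],None,fx=2.5,fy=2.5,interpolation=cv2.INTER_CUBIC))
E
```

```text
[ 0.49929672 -0.09040635  0.30060971] [-3.72560181e-04  9.99969948e-01  7.73756852e-03  3.07916335e-04] [-0.0243  0.0145 -0.0278 -0.0134 -0.002   0.      0.0024]
(((526.82421875, -59.689266204833984), (59.468544006347656, 118.47235107421875), 0.9289829730987549), np.float64(0.04914375197740539), 342)
[ 0.53288353 -0.05305524  0.04977123] [ 0.50819917 -0.09495928  0.05046457] [0.52666975 0.01262524 0.21460928]
```

View pics/w3z.png

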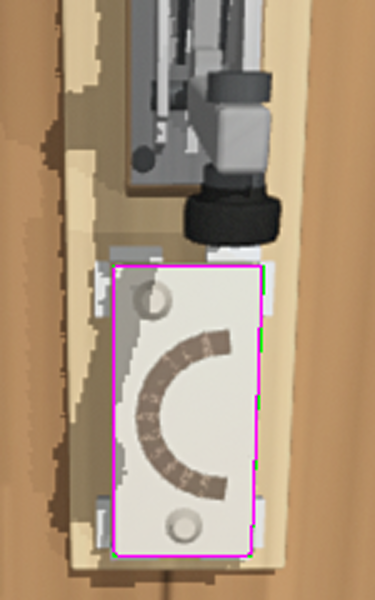

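Run:
```python
from plan import *
r=np.radians
rows([((.571,-.375,.22),r(-10.5),6)])
```

```text
{"dx": 1.1, "dy": 4.78, "dz": 1.34, "wx": -0.0001, "wy": -0.0001, "wz": 0.0334}
{"dx": 1.26, "dy": 4.74, "dz": 1.34, "wx": -0.0001, "wy": -0.0001, "wz": 0.0334}
{"dx": 1.42, "dy": 4.69, "dz": 1.34, "wx": -0.0001, "wy": -0.0001, "wz": 0.0334}
{"dx": 1.58, "dy": 4.64, "dz": 1.34, "wx": -0.0001, "wy": -0.0001, "wz": 0.0334}
{"dx": 1.73, "dy": 4.59, "dz": 1.34, "wx": -0.0001, "wy": -0.0001, "wz": 0.0334}
{"dx": 1.88, "dy": 4.53, "dz": 1.34, "wx": -0.0001, "wy": -0.0001, "wz": 0.0334}
--
```

Request:
drive_tool([
  {"dx":1.1,"dy":4.78,"dz":1.34,"wx":0,"wy":0,"wz":0.033},
  {"dx":1.26,"dy":4.74,"dz":1.34,"wx":0,"wy":0,"wz":0.033},
  {"dx":1.42,"dy":4.69,"dz":1.34,"wx":0,"wy":0,"wz":0.033},
  {"dx":1.58,"dy":4.64,"dz":1.34,"wx":0,"wy":0,"wz":0.033},
  {"dx":1.73,"dy":4.59,"dz":1.34,"wx":0,"wy":0,"wz":0.033},
])

```text
clock: 3.4
tool_pos: [0.5606, -0.3277, 0.2324]
tcp_rot: [-0.0, 0.997, -0.073, -0.0]
contact_force: [0.0, 0.8, 0.5]
grip_width: 0.0916
```

Request:
drive_tool([
  {"dx":1.88,"dy":4.53,"dz":1.34,"wx":0,"wy":0,"wz":0.033},
  {"dx":0,"dy":0,"dz":0,"wx":0,"wy":0,"wz":0},
  {"dx":0,"dy":0,"dz":0,"wx":0,"wy":0,"wz":0},
  {"dx":0,"dy":0,"dz":0,"wx":0,"wy":0,"wz":0},
])

```text
clock: 3.9
tool_pos: [0.5715, -0.3738, 0.2204]
tcp_rot: [-0.001, 0.996, -0.089, 0.001]
contact_force: [0.6, 0.3, 0.7]
grip_width: 0.0921
```

Run:
```python
from meas import *
p,d,s=shoot('wrist','wrist4'); print(s['clock'],s['tool_pos'],s['tcp_rot'],s['joint_pos'],s['qvel'].round(4))
print(face('wrist4',.052,(150,0,480,330),save='pics/w4f.png'))
```

```text
3.9 [ 0.57153198 -0.37381393  0.22041952] [-5.62915720e-04  9.96010729e-01 -8.92303038e-02  5.13888846e-04] [ 0.0856855   0.58012019  0.66504787  1.54258996 -0.38111277  1.15102219
  0.64930549] [ 0.0003 -0.0085  0.0092  0.002   0.0005 -0.0009  0.0014]
(((569.6837158203125, -359.69219970703125), (120.14220428466797, 60.01158142089844), 79.01507568359375), np.float64(0.05210169653065305), 417)
```

View pics/w4f.png

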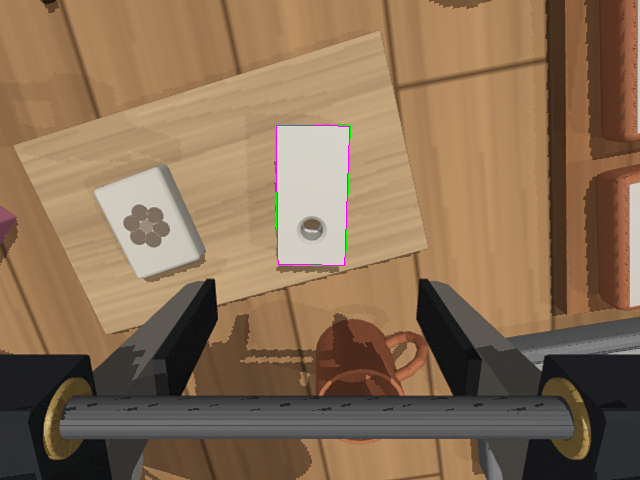

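Run:
```python
from plan import *
r=np.radians
rows([((.5674,-.3715,.17),r(-11),1),((.5674,-.3715,.023),r(-11),4)])
```

```text
{"dx": -0.44, "dy": -0.18, "dz": 5.06, "wx": -0.001, "wy": -0.0011, "wz": 0.0129}
--
{"dx": -0.0, "dy": 0.0, "dz": 3.68, "wx": -0.0, "wy": -0.0, "wz": 0.0}
{"dx": -0.0, "dy": 0.0, "dz": 3.68, "wx": -0.0, "wy": -0.0, "wz": 0.0}
{"dx": -0.0, "dy": 0.0, "dz": 3.68, "wx": -0.0, "wy": -0.0, "wz": -0.0}
{"dx": -0.0, "dy": 0.0, "dz": 3.68, "wx": -0.0, "wy": -0.0, "wz": 0.0}
--
```

Request:
drive_tool([
  {"dx":-0.44,"dy":-0.18,"dz":5,"wx":-0.001,"wy":-0.001,"wz":0.013},
  {"dx":0,"dy":0,"dz":4.5,"wx":0,"wy":0,"wz":0},
  {"dx":0,"dy":0,"dz":4,"wx":0,"wy":0,"wz":0},
  {"dx":0,"dy":0,"dz":3,"wx":0,"wy":0,"wz":0},
  {"dx":0,"dy":0,"dz":1.5,"wx":0,"wy":0,"wz":0},
])

```text
clock: 4.58
tool_pos: [0.5662, -0.3719, 0.0389]
tcp_rot: [-0.0, 0.995, -0.097, -0.001]
contact_force: [-0.9, 0.4, 0.6]
grip_width: 0.0917
```

Request:
drive_tool([
  {"dx":0,"dy":0,"dz":1,"wx":0,"wy":0,"wz":0},
  {"dx":0,"dy":0,"dz":0,"wx":0,"wy":0,"wz":0},
  {"dx":0,"dy":0,"dz":0,"wx":0,"wy":0,"wz":0},
])

```text
clock: 4.95
tool_pos: [0.5668, -0.3741, 0.0312]
tcp_rot: [0.001, 0.995, -0.097, 0.0]
contact_force: [-0.2, 0.1, 0.2]
grip_width: 0.0925
```

Run:
```python
from meas import *
s=readout.sense(); print(s['tool_pos'],s['tcp_rot'])
p,d,s=shoot('wrist','wrist5')
```

```text
[ 0.56675317 -0.37409348  0.03120563] [ 8.25799810e-04  9.95250455e-01 -9.73433652e-02  3.44794530e-04]
```

View pics/wrist5.png

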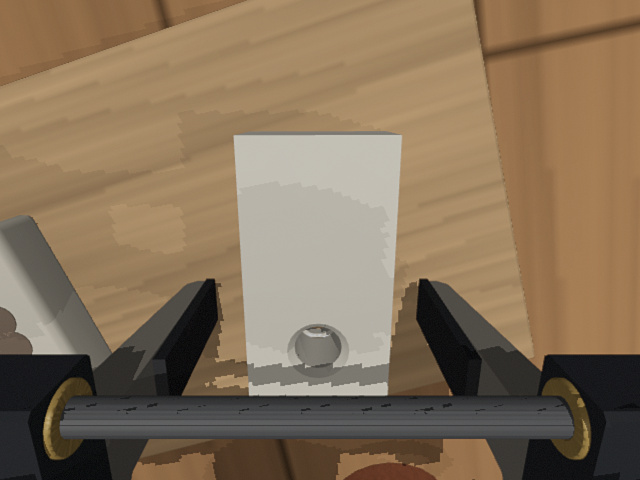

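Request:
drive_tool([
  {"dx":0,"dy":0,"dz":0.75,"wx":0,"wy":0,"wz":0},
  {"dx":0,"dy":0,"dz":0,"wx":0,"wy":0,"wz":0},
])

```text
clock: 5.25
tool_pos: [0.5658, -0.3733, 0.022]
tcp_rot: [0.0, 0.995, -0.097, -0.001]
contact_force: [-0.2, 0.3, 0.4]
grip_width: 0.0919
```

Request:
drive_tool([
  {"dx":0,"dy":0,"dz":0,"wx":0,"wy":0,"wz":0},
  {"dx":0,"dy":0,"dz":0,"wx":0,"wy":0,"wz":0},
  {"dx":0,"dy":0,"dz":0,"wx":0,"wy":0,"wz":0},
  {"dx":0,"dy":0,"dz":0,"wx":0,"wy":0,"wz":0},
], hand=-1, squeeze=30)

```text
clock: 5.75
tool_pos: [0.5663, -0.3737, 0.0226]
tcp_rot: [0.001, 0.995, -0.097, -0.0]
contact_force: [0.8, 0.1, 0.0]
grip_width: 0.0598
```

Request:
drive_tool([
  {"dx":0,"dy":0,"dz":-0.5,"wx":0,"wy":0,"wz":0},
  {"dx":0,"dy":0,"dz":-2.5,"wx":0,"wy":0,"wz":0},
  {"dx":0,"dy":0,"dz":-4,"wx":0,"wy":0,"wz":0},
  {"dx":0,"dy":0,"dz":-3,"wx":0,"wy":0,"wz":0},
  {"dx":0,"dy":0,"dz":0,"wx":0,"wy":0,"wz":0},
])

```text
clock: 6.38
tool_pos: [0.5678, -0.375, 0.1265]
tcp_rot: [0.002, 0.995, -0.097, 0.003]
contact_force: [0.2, 0.8, -2.9]
grip_width: 0.06
```

Run:
```python
from meas import *
p,d,s=shoot('wrist','wrist6')
print(s['tool_pos'],s['tcp_rot'],s['contact_force'],s['grip_width'])
_,d,C=load('wrist6');W=cloud(d,C)
r=rot(s['tcp_rot']); L=r.inv().apply(W.reshape(-1,3)-s['tool_pos']).reshape(480,640,3)
for v,u in [(150,260),(150,380),(250,320),(300,260),(300,380)]: print(L[v,u].round(4))
sub=L[140:300,260:380].reshape(-1,3); A=np.c_[sub[:,:2],np.ones(len(sub))]; print(np.linalg.lstsq(A,sub[:,2],rcond=None)[0])
```

```text
[ 0.56780879 -0.37497422  0.12653279] [ 0.00169647  0.99523283 -0.09748039  0.00251223] [ 0.15322157  0.80075065 -2.89929183] 0.06000290496768364
[-0.0194 -0.0698 -0.0301]
[ 0.0213 -0.0698 -0.0299]
[ 0.001  -0.0338 -0.029 ]
[-0.0215 -0.0144 -0.0304]
[ 0.0239 -0.0138 -0.0292]
[ 0.00381965  0.07886218 -0.02663256]
```

View pics/wrist6.png

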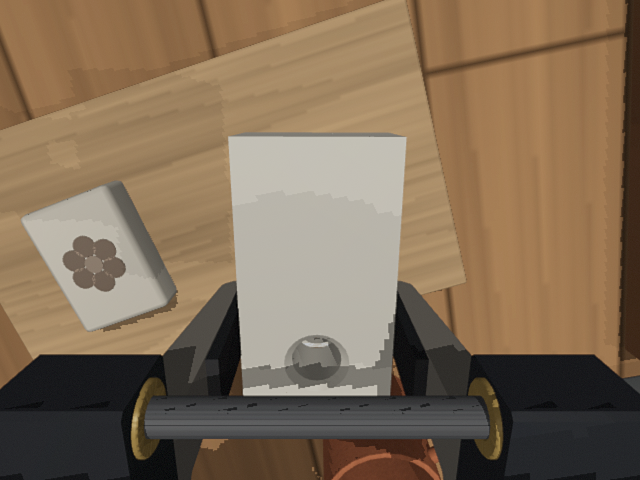

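Run:
```python
from meas import *
p,d,C0=load('wrist6'); C=cam('wrist',(np.zeros(3),[1,0,0,0]))
L=cloud(d,C)
sub=L[145:320,265:375].reshape(-1,3); print(np.median(sub,0))
A=np.c_[sub[:,:2],np.ones(len(sub))]
k=np.abs(sub[:,2]-np.median(sub[:,2]))<.004
print(k.mean(),np.linalg.lstsq(A[k],sub[k,2],rcond=None)[0])
g=cv2.cvtColor(p,cv2.COLOR_RGB2GRAY)
cv2.imwrite('pics/w6z.png',cv2.resize(p[120:150,215:420,::-1],None,fx=3.9,fy=3.9,interpolation=cv2.INTER_NEAREST))
zt=-.0290
for v in (160,220,280): 
    m=(L[v,:,2]<-0.015)&(L[v,:,2]>-.045); u=np.where(m)[0]; u=u[(u>200)&(u<430)]; a,b=u.min(),u.max(); print(v,a,b,ray(a-.5,v,C,zt)[:2],ray(b+.5,v,C,zt)[:2])
for u in (250,320,390):
    print(u,[tuple(p[v,u]) for v in range(128,142,2)])
    print(ray(u,136.5,C,zt))
```

```text
[ 0.00070285 -0.04094031 -0.02954533]
0.9956883116883117 [ 0.00023433  0.00112954 -0.02949969]
160 230 404 [-0.03013843 -0.06634198] [ 0.02995973 -0.0663945 ]
220 233 400 [-0.03034723 -0.04508149] [ 0.02985714 -0.04513667]
280 237 396 [-0.03020032 -0.02188724] [ 0.02974522 -0.02194497]
250 [(np.uint8(159), np.uint8(131), np.uint8(96)), (np.uint8(158), np.uint8(130), np.uint8(94)), (np.uint8(137), np.uint8(125), np.uint8(110)), (np.uint8(125), np.uint8(122), np.uint8(114)), (np.uint8(163), np.uint8(160), np.uint8(150)), (np.uint8(196), np.uint8(193), np.uint8(182)), (np.uint8(194), np.uint8(191), np.uint8(181))]
[-0.02273656 -0.07419989 -0.029     ]
320 [(np.uint8(180), np.uint8(151), np.uint8(112)), (np.uint8(183), np.uint8(153), np.uint8(114)), (np.uint8(161), np.uint8(140), np.uint8(113)), (np.uint8(125), np.uint8(122), np.uint8(115)), (np.uint8(147), np.uint8(143), np.uint8(134)), (np.uint8(197), np.uint8(193), np.uint8(183)), (np.uint8(194), np.uint8(191), np.uint8(181))]
[ 0.00091748 -0.07422019 -0.029     ]
390 [(np.uint8(174), np.uint8(145), np.uint8(107)), (np.uint8(175), np.uint8(145), np.uint8(107)), (np.uint8(169), np.uint8(144), np.uint8(111)), (np.uint8(125), np.uint8(122), np.uint8(115)), (np.uint8(131), np.uint8(128), np.uint8(119)), (np.uint8(197), np.uint8(194), np.uint8(184)), (np.uint8(194), np.uint8(191), np.uint8(181))]
[ 0.02456928 -0.07424049 -0.029     ]
```

View pics/w6z.png

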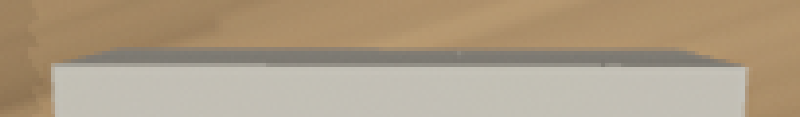

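Run:
```python
from plan import *
r=np.radians
rows([((.527,-.20,.33),r(.93),6),((.527,-.0739,.13),r(.93),5)])
```

```text
{"dx": -1.21, "dy": -2.71, "dz": -3.44, "wx": 0.0003, "wy": -0.0003, "wz": -0.0352}
{"dx": -1.11, "dy": -2.75, "dz": -3.44, "wx": 0.0003, "wy": -0.0003, "wz": -0.0352}
{"dx": -1.01, "dy": -2.79, "dz": -3.43, "wx": 0.0003, "wy": -0.0003, "wz": -0.0352}
{"dx": -0.92, "dy": -2.82, "dz": -3.43, "wx": 0.0003, "wy": -0.0003, "wz": -0.0352}
{"dx": -0.82, "dy": -2.85, "dz": -3.43, "wx": 0.0003, "wy": -0.0003, "wz": -0.0352}
{"dx": -0.72, "dy": -2.88, "dz": -3.43, "wx": 0.0003, "wy": -0.0003, "wz": -0.0352}
--
{"dx": 0.04, "dy": -2.52, "dz": 4.0, "wx": -0.0, "wy": 0.0, "wz": 0.0}
{"dx": 0.04, "dy": -2.52, "dz": 4.0, "wx": -0.0, "wy": 0.0, "wz": -0.0}
{"dx": 0.04, "dy": -2.52, "dz": 4.0, "wx": -0.0, "wy": 0.0, "wz": 0.0}
{"dx": 0.04, "dy": -2.52, "dz": 4.0, "wx": -0.0, "wy": 0.0, "wz": -0.0}
{"dx": 0.04, "dy": -2.52, "dz": 4.0, "wx": -0.0, "wy": 0.0, "wz": 0.0}
--
```

Request:
drive_tool([
  {"dx":-1.2,"dy":-2.7,"dz":-3.4,"wx":0,"wy":0,"wz":-0.035},
  {"dx":-1.1,"dy":-2.75,"dz":-3.4,"wx":0,"wy":0,"wz":-0.035},
  {"dx":-1.0,"dy":-2.8,"dz":-3.4,"wx":0,"wy":0,"wz":-0.035},
  {"dx":-0.9,"dy":-2.8,"dz":-3.4,"wx":0,"wy":0,"wz":-0.035},
  {"dx":-0.8,"dy":-2.85,"dz":-3.4,"wx":0,"wy":0,"wz":-0.035},
])

```text
clock: 7.05
tool_pos: [0.533, -0.2276, 0.2919]
tcp_rot: [0.0, 1.0, -0.009, -0.002]
contact_force: [0.9, 1.0, -2.1]
grip_width: 0.0598
```

Request:
drive_tool([
  {"dx":-0.7,"dy":-2.9,"dz":-3.4,"wx":0,"wy":0,"wz":-0.035},
  {"dx":0,"dy":0,"dz":0,"wx":0,"wy":0,"wz":0},
  {"dx":0,"dy":0,"dz":0,"wx":0,"wy":0,"wz":0},
  {"dx":0,"dy":0,"dz":0,"wx":0,"wy":0,"wz":0},
])

```text
clock: 7.55
tool_pos: [0.5268, -0.2007, 0.3247]
tcp_rot: [0.0, 1.0, 0.007, -0.002]
contact_force: [-0.6, -0.2, -3.3]
grip_width: 0.0597
```

Run:
```python
from meas import *
p,d,s=shoot('wrist','wrist7')
print(s['clock'],s['tool_pos'],s['tcp_rot'],s['contact_force'],s['qvel'].round(3))
print(face('wrist7',.049,(250,0,400,230),save='pics/w7f.png'))
```

```text
7.55 [ 0.52683644 -0.2006996   0.3247326 ] [ 4.74758518e-04  9.99976448e-01  6.52692412e-03 -2.06811236e-03] [-0.6139432  -0.22166672 -3.29233372] [ 0.    -0.001 -0.002 -0.005 -0.001  0.002  0.   ]
(((526.9323120117188, -65.91322326660156), (59.69973373413086, 106.6461410522461), 0.8843980431556702), np.float64(0.04925170113290525), 342)
```

View pics/w7f.png

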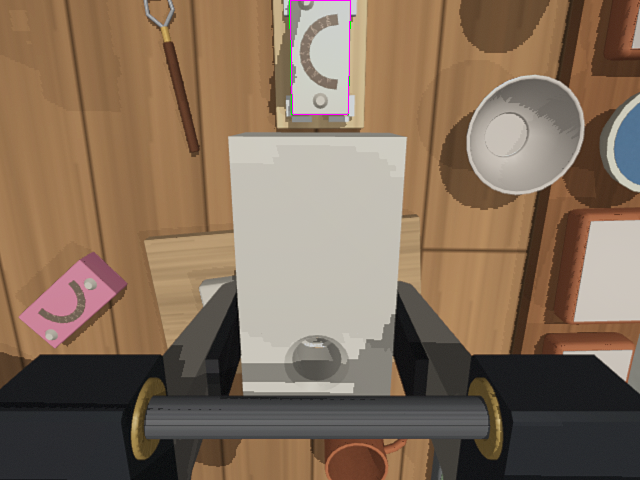

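Run:
```python
from plan import *
r=np.radians
rows([((.527,-.0738,.09),r(.9),6)])
```

```text
{"dx": 0.04, "dy": -2.12, "dz": 3.91, "wx": 0.0002, "wy": 0.0007, "wz": -0.0004}
{"dx": 0.04, "dy": -2.12, "dz": 3.91, "wx": 0.0002, "wy": 0.0007, "wz": -0.0004}
{"dx": 0.04, "dy": -2.12, "dz": 3.91, "wx": 0.0002, "wy": 0.0007, "wz": -0.0004}
{"dx": 0.04, "dy": -2.12, "dz": 3.91, "wx": 0.0002, "wy": 0.0007, "wz": -0.0004}
{"dx": 0.04, "dy": -2.12, "dz": 3.91, "wx": 0.0002, "wy": 0.0007, "wz": -0.0004}
{"dx": 0.04, "dy": -2.12, "dz": 3.91, "wx": 0.0002, "wy": 0.0007, "wz": -0.0004}
--
```

Request:
drive_tool([
  {"dx":0.04,"dy":-2.1,"dz":3.9,"wx":0,"wy":0.001,"wz":0},
  {"dx":0.04,"dy":-2.1,"dz":3.9,"wx":0,"wy":0.001,"wz":0},
  {"dx":0.04,"dy":-2.1,"dz":3.9,"wx":0,"wy":0.001,"wz":0},
  {"dx":0.04,"dy":-2.1,"dz":3.9,"wx":0,"wy":0.001,"wz":0},
  {"dx":0.04,"dy":-2.1,"dz":3.9,"wx":0,"wy":0,"wz":0},
])

```text
clock: 8.22
tool_pos: [0.5279, -0.0952, 0.1294]
tcp_rot: [0.001, 1.0, 0.007, 0.001]
contact_force: [1.2, 0.2, -2.9]
grip_width: 0.0599
```

Request:
drive_tool([
  {"dx":0.04,"dy":-2.2,"dz":3.5,"wx":0,"wy":0,"wz":0},
  {"dx":0,"dy":0,"dz":0,"wx":0,"wy":0,"wz":0},
  {"dx":0,"dy":0,"dz":0,"wx":0,"wy":0,"wz":0},
  {"dx":0,"dy":0,"dz":0,"wx":0,"wy":0,"wz":0},
])

```text
clock: 8.72
tool_pos: [0.5296, -0.0747, 0.0978]
tcp_rot: [0.001, 1.0, 0.006, 0.003]
contact_force: [0.5, 0.7, -1.9]
grip_width: 0.0598
```

Run:
```python
from plan import *
shoot('wrist','wrist8'); p,d,s=shoot('side','side8')
print(s['clock'],s['tool_pos'],s['tcp_rot'],s['contact_force'],s['qvel'].round(3))
cv2.imwrite('pics/s8z.png',cv2.resize(p[180:380,230:380,::-1],None,fx=3,fy=3,interpolation=cv2.INTER_CUBIC))
rows([((.527,-.0738,.065),np.radians(.9),1)])
```

```text
8.775 [ 0.52944975 -0.07438694  0.09773301] [5.36008807e-04 9.99973993e-01 6.62311066e-03 2.80380138e-03] [ 1.45191216 -0.43056605 -3.44038675] [-0.004  0.001 -0.008  0.007 -0.001 -0.002 -0.   ]
{"dx": -0.25, "dy": -0.03, "dz": 3.26, "wx": 0.0009, "wy": -0.0053, "wz": -0.0022}
--
```

View pics/wrist8.png

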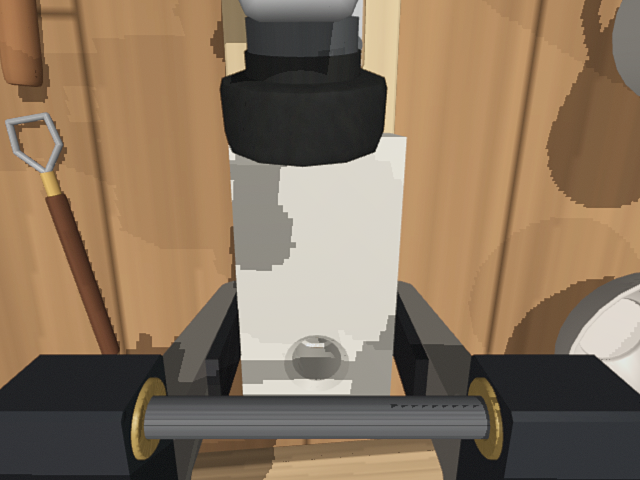

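View pics/s8z.png

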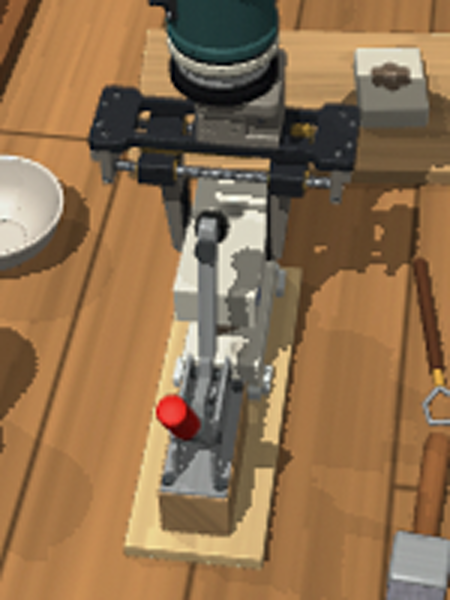

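Request:
drive_tool([
  {"dx":-0.25,"dy":-0.03,"dz":1,"wx":0.001,"wy":-0.005,"wz":-0.002},
  {"dx":0,"dy":0,"dz":1.2,"wx":0,"wy":0,"wz":0},
  {"dx":0,"dy":0,"dz":0.8,"wx":0,"wy":0,"wz":0},
  {"dx":0,"dy":0,"dz":0,"wx":0,"wy":0,"wz":0},
  {"dx":0,"dy":0,"dz":0,"wx":0,"wy":0,"wz":0},
])

```text
clock: 9.45
tool_pos: [0.5261, -0.0729, 0.0663]
tcp_rot: [-0.0, 1.0, 0.008, -0.001]
contact_force: [0.6, 0.5, -1.7]
grip_width: 0.0599
```

Run:
```python
from plan import *
s=readout.sense()
print(s['clock'],s['tool_pos'],s['tcp_rot'],s['contact_force'],s['qvel'].round(3))
rows([((.527,-.0738,.060),np.radians(.9),1)])
```

```text
9.45 [ 0.52606619 -0.0729323   0.0662859 ] [-3.40662176e-05  9.99964036e-01  8.41422241e-03 -1.06150090e-03] [ 0.60295903  0.46643827 -1.69291999] [-0.001 -0.009  0.003 -0.002 -0.     0.002  0.   ]
{"dx": 0.09, "dy": 0.09, "dz": 0.63, "wx": -0.0001, "wy": 0.0021, "wz": 0.0011}
--
```

Request:
drive_tool([
  {"dx":0.08,"dy":0.08,"dz":0.3,"wx":0,"wy":0.002,"wz":0},
  {"dx":0,"dy":0,"dz":0.3,"wx":0,"wy":0,"wz":0},
  {"dx":0,"dy":0,"dz":0,"wx":0,"wy":0,"wz":0},
])

```text
clock: 9.82
tool_pos: [0.5266, -0.0735, 0.0601]
tcp_rot: [-0.0, 1.0, 0.008, -0.0]
contact_force: [0.0, 0.6, -3.2]
grip_width: 0.0598
```

Request:
drive_tool([
  {"dx":0,"dy":0,"dz":0.15,"wx":0,"wy":0,"wz":0},
  {"dx":0,"dy":0,"dz":0.1,"wx":0,"wy":0,"wz":0},
  {"dx":0,"dy":0,"dz":0,"wx":0,"wy":0,"wz":0},
])

```text
clock: 10.2
tool_pos: [0.5267, -0.0736, 0.0577]
tcp_rot: [-0.0, 1.0, 0.008, -0.0]
contact_force: [-0.8, -0.2, -1.8]
grip_width: 0.0599
```

Request:
drive_tool([
  {"dx":0,"dy":0,"dz":0.1,"wx":0,"wy":0,"wz":0},
  {"dx":0,"dy":0,"dz":0.1,"wx":0,"wy":0,"wz":0},
  {"dx":0,"dy":0,"dz":0,"wx":0,"wy":0,"wz":0},
])

```text
clock: 10.58
tool_pos: [0.5267, -0.0736, 0.0557]
tcp_rot: [-0.0, 1.0, 0.008, -0.0]
contact_force: [0.1, -0.3, -3.2]
grip_width: 0.06
```

Request:
drive_tool([
  {"dx":0,"dy":0,"dz":0.1,"wx":0,"wy":0,"wz":0},
  {"dx":0,"dy":0,"dz":0,"wx":0,"wy":0,"wz":0},
])

```text
clock: 10.82
tool_pos: [0.5267, -0.0736, 0.0547]
tcp_rot: [-0.0, 1.0, 0.008, -0.0]
contact_force: [0.3, 0.0, -3.0]
grip_width: 0.0598
```

Request:
drive_tool([
  {"dx":0,"dy":0,"dz":0.1,"wx":0,"wy":0,"wz":0},
  {"dx":0,"dy":0,"dz":0,"wx":0,"wy":0,"wz":0},
])

```text
clock: 11.08
tool_pos: [0.5267, -0.0736, 0.0537]
tcp_rot: [-0.0, 1.0, 0.008, -0.0]
contact_force: [0.5, -0.3, -2.4]
grip_width: 0.0599
```

Request:
drive_tool([
  {"dx":0,"dy":0,"dz":0.06,"wx":0,"wy":0,"wz":0},
  {"dx":0,"dy":0,"dz":0,"wx":0,"wy":0,"wz":0},
])

```text
clock: 11.32
tool_pos: [0.5268, -0.0736, 0.0535]
tcp_rot: [-0.0, 1.0, 0.008, -0.0]
contact_force: [-1.6, 0.2, 2.9]
grip_width: 0.0593
```

Request:
drive_tool([
  {"dx":0,"dy":0,"dz":0,"wx":0,"wy":0,"wz":0},
  {"dx":0,"dy":0,"dz":0,"wx":0,"wy":0,"wz":0},
], squeeze=5)

```text
clock: 11.58
tool_pos: [0.5268, -0.0736, 0.0535]
tcp_rot: [-0.0, 1.0, 0.008, -0.0]
contact_force: [-1.8, 0.6, 6.1]
grip_width: 0.06
```

Request:
drive_tool([
  {"dx":0,"dy":0,"dz":0,"wx":0,"wy":0,"wz":0},
  {"dx":0,"dy":0,"dz":0,"wx":0,"wy":0,"wz":0},
  {"dx":0,"dy":0,"dz":0,"wx":0,"wy":0,"wz":0},
], hand=1)

```text
clock: 11.95
tool_pos: [0.5269, -0.0736, 0.0531]
tcp_rot: [-0.0, 1.0, 0.008, 0.0]
contact_force: [0.4, 0.4, -0.6]
grip_width: 0.0878
```

Run:
```python
from plan import *
p,d,s=shoot('wrist','wrist9')
print(s['clock'],s['tool_pos'],s['tcp_rot'],s['contact_force'],s['grip_width'])
C=cam('wrist',(s['tool_pos'],s['tcp_rot'])); W=cloud(d,C)
for r in [(170,200,250,380),(290,320,260,370)]:
  q=W[r[0]:r[1],r[2]:r[3]].reshape(-1,3); print(np.median(q,0))
```

```text
11.95 [ 0.52686998 -0.07359412  0.05309463] [-3.46027854e-05  9.99963921e-01  8.49440099e-03  2.22634442e-06] [ 0.36471333  0.43919823 -0.58660734] 0.08778946344838348
[ 0.52515558 -0.0154892   0.08316778]
[ 0.52564571 -0.06117659  0.08316872]
```

View pics/wrist9.png

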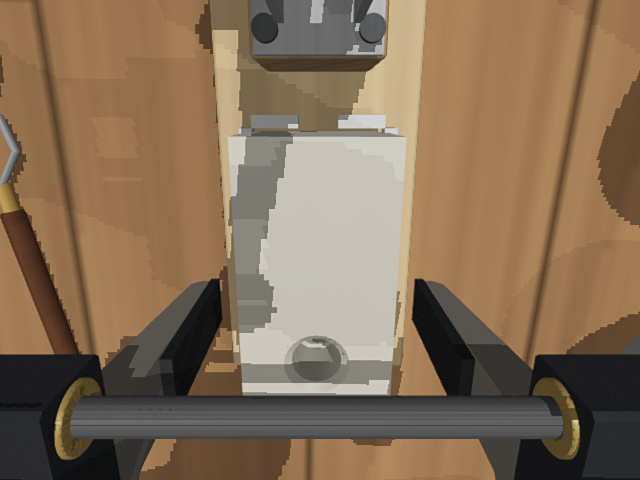

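Request:
drive_tool([
  {"dx":0,"dy":0,"dz":-1.5,"wx":0,"wy":0,"wz":0},
  {"dx":0,"dy":0,"dz":-4,"wx":0,"wy":0,"wz":0},
  {"dx":0,"dy":0,"dz":-6,"wx":0,"wy":0,"wz":0},
  {"dx":0,"dy":0,"dz":-6,"wx":0,"wy":0,"wz":0},
  {"dx":0,"dy":0,"dz":-6,"wx":0,"wy":0,"wz":0},
])

```text
clock: 12.62
tool_pos: [0.5264, -0.0739, 0.2912]
tcp_rot: [-0.0, 1.0, 0.008, 0.001]
contact_force: [1.5, 0.9, 0.7]
grip_width: 0.0921
```

Request:
drive_tool([
  {"dx":0,"dy":-2,"dz":-2,"wx":0,"wy":0,"wz":0},
  {"dx":0,"dy":-4,"dz":0,"wx":0,"wy":0,"wz":0},
  {"dx":0,"dy":0,"dz":0,"wx":0,"wy":0,"wz":0},
  {"dx":0,"dy":0,"dz":0,"wx":0,"wy":0,"wz":0},
], hand=-1, squeeze=20)

```text
clock: 13.12
tool_pos: [0.5256, -0.0143, 0.3087]
tcp_rot: [-0.0, 1.0, 0.008, 0.0]
contact_force: [0.3, -0.4, 0.2]
grip_width: 0.0538
```

Run:
```python
from plan import *
p,d,s=shoot('wrist','wrist10'); p2,d2,_=shoot('side','side10')
cv2.imwrite('pics/s10z.png',cv2.resize(p2[180:380,230:380,::-1],None,fx=3,fy=3,interpolation=cv2.INTER_CUBIC))
print(s['clock'],s['tool_pos'],s['tcp_rot'],s['contact_force'],s['grip_width'])
for (n,p,d,C) in [('w',p,d,cam('wrist',(s['tool_pos'],s['tcp_rot']))),('s',p2,d2,cam('side'))]:
  W=cloud(d,C); hs=cv2.cvtColor(p,cv2.COLOR_RGB2HSV)
  r=((hs[...,0]<5)|(hs[...,0]>175))&(hs[...,1]>190)&(abs(W[...,0]-.52)<.05)&(W[...,2]>.1)
  q=W[r]; print(n,len(q)); 
  if len(q): print(q.min(0),q.max(0),q.mean(0))
```

```text
13.125 [ 0.52560011 -0.01434463  0.30873296] [-7.22578110e-06  9.99966009e-01  8.24338509e-03  1.64840590e-04] [ 0.28682906 -0.42803101  0.20134602] 0.05376777637106286
w 555
[0.51421388 0.06708594 0.1591741 ] [0.53272728 0.14128065 0.47900537] [0.52368913 0.13459933 0.17119528]
s 120
[0.51215576 0.11109022 0.10159785] [0.53092212 0.17938818 0.22191307] [0.51953545 0.16723638 0.20397898]
```

View pics/wrist10.png

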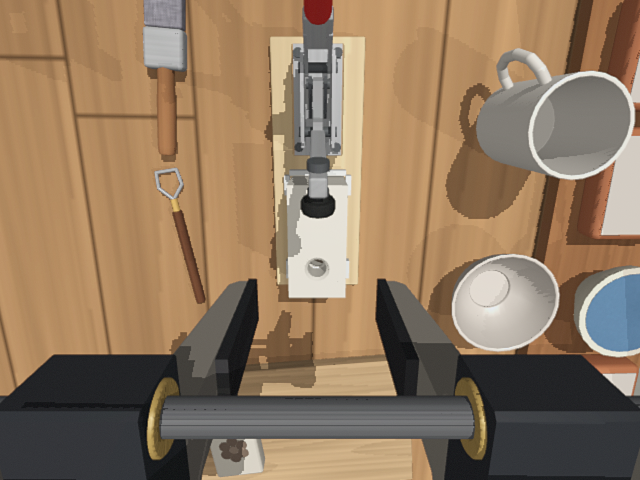

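View pics/s10z.png

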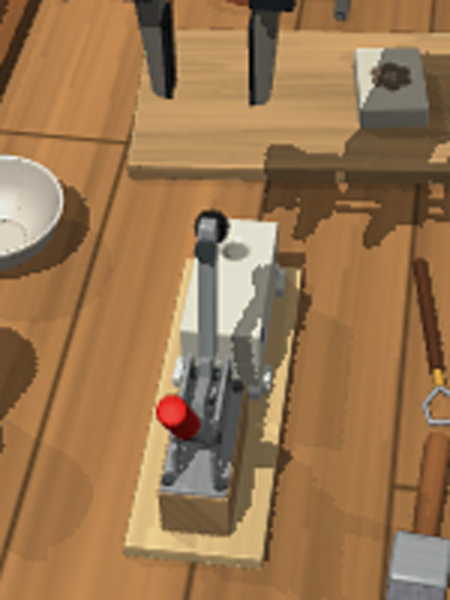

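Run:
```python
from plan import *
h=np.radians(.9)
T=[((.523,.119,.305),h,3),((.523,.119,.205),h,3)]
for th in np.arange(1.0,-.01,-.1):
    y=.1065+.112*np.cos(th)-.010*np.sin(th)-.010; z=.101+.112*np.sin(th)+.010*np.cos(th); T.append(((.523,y,z),h,1)); print(th.round(2),y.round(4),z.round(4))
rows(T)
```

```text
1.0 0.1486 0.2006
0.9 0.1583 0.1949
0.8 0.1674 0.1883
0.7 0.1757 0.1808
0.6 0.1833 0.1725
0.5 0.19 0.1635
0.4 0.1958 0.1538
0.3 0.2005 0.1437
0.2 0.2043 0.1331
0.1 0.2069 0.1221
0.0 0.2085 0.111
{"dx": -0.02, "dy": -4.47, "dz": 0.11, "wx": 0.0, "wy": -0.0, "wz": -0.0002}
{"dx": -0.02, "dy": -4.47, "dz": 0.11, "wx": 0.0, "wy": -0.0, "wz": -0.0002}
{"dx": -0.02, "dy": -4.47, "dz": 0.11, "wx": 0.0, "wy": -0.0, "wz": -0.0002}
--
{"dx": 0.0, "dy": -0.0, "dz": 3.33, "wx": 0.0, "wy": 0.0, "wz": 0.0}
{"dx": 0.0, "dy": -0.0, "dz": 3.33, "wx": 0.0, "wy": 0.0, "wz": 0.0}
{"dx": 0.0, "dy": -0.0, "dz": 3.33, "wx": 0.0, "wy": 0.0, "wz": 0.0}
--
{"dx": 0.05, "dy": -2.96, "dz": 0.44, "wx": 0.0, "wy": -0.0, "wz": -0.0}
--
{"dx": 0.02, "dy": -0.97, "dz": 0.57, "wx": 0.0, "wy": -0.0, "wz": 0.0}
--
{"dx": 0.01, "dy": -0.91, "dz": 0.66, "wx": -0.0, "wy": -0.0, "wz": 0.0}
--
{"dx": 0.01, "dy": -0.84, "dz": 0.75, "wx": -0.0, "wy": -0.0, "wz": 0.0}
--
{"dx": 0.01, "dy": -0.76, "dz": 0.83, "wx": 0.0, "wy": 0.0, "wz": -0.0}
--
{"dx": 0.01, "dy": -0.67, "dz": 0.9, "wx": -0.0, "wy": -0.0, "wz": 0.0}
--
{"dx": 0.01, "dy": -0.58, "dz": 0.96, "wx": -0.0, "wy": 0.0, "wz": 0.0}
--
{"dx": 0.01, "dy": -0.48, "dz": 1.02, "wx": 0.0, "wy": 0.0, "wz": 0.0}
--
{"dx": 0.01, "dy": -0.37, "dz": 1.06, "wx": -0.0, "wy": -0.0, "wz": 0.0}
--
{"dx": 0.0, "dy": -0.27, "dz": 1.09, "wx": 0.0, "wy": 0.0, "wz": 0.0}
--
{"dx": 0.0, "dy": -0.16, "dz": 1.11, "wx": 0.0, "wy": -0.0, "wz": 0.0}
--
```

Request:
drive_tool([
  {"dx":0,"dy":-4.5,"dz":0.1,"wx":0,"wy":0,"wz":0},
  {"dx":0,"dy":-4.5,"dz":0.1,"wx":0,"wy":0,"wz":0},
  {"dx":0,"dy":-4.4,"dz":0.1,"wx":0,"wy":0,"wz":0},
  {"dx":0,"dy":0,"dz":0,"wx":0,"wy":0,"wz":0},
  {"dx":0,"dy":0,"dz":0,"wx":0,"wy":0,"wz":0},
])

```text
clock: 13.85
tool_pos: [0.5237, 0.1187, 0.3052]
tcp_rot: [0.0, 1.0, 0.007, -0.0]
contact_force: [0.0, -0.1, -0.3]
grip_width: 0.0004
```

Request:
drive_tool([
  {"dx":0,"dy":0,"dz":3.5,"wx":0,"wy":0,"wz":0},
  {"dx":0,"dy":0,"dz":3.5,"wx":0,"wy":0,"wz":0},
  {"dx":0,"dy":0,"dz":3,"wx":0,"wy":0,"wz":0},
  {"dx":0,"dy":0,"dz":0,"wx":0,"wy":0,"wz":0},
  {"dx":0,"dy":0,"dz":0,"wx":0,"wy":0,"wz":0},
])

```text
clock: 14.48
tool_pos: [0.5245, 0.1193, 0.2065]
tcp_rot: [-0.0, 1.0, 0.007, 0.001]
contact_force: [-0.6, 0.1, 0.1]
grip_width: 0.0005
```

Run:
```python
from plan import *
p2,d2,s=shoot('side','side11'); shoot('top','top11')
a=np.load('pics/top11.npz')['p']
cv2.imwrite('pics/s11z.png',np.hstack([cv2.resize(p2[180:380,230:380,::-1],None,fx=2.5,fy=2.5,interpolation=cv2.INTER_CUBIC),cv2.resize(a[170:290,180:350,::-1],(400,500))]))
print(s['clock'],s['tool_pos'],s['tcp_rot'],s['contact_force'],s['grip_width'])
```

```text
14.475 [0.52449503 0.11926534 0.20649338] [-2.36022271e-04  9.99971941e-01  7.44644167e-03  7.82618186e-04] [-0.62033815  0.06804068  0.08909642] 0.0005369893946885317
```

View pics/s11z.png

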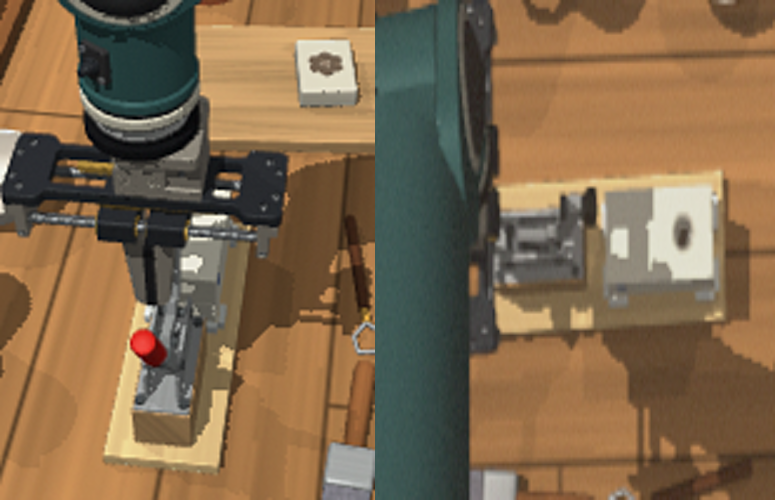

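Request:
drive_tool([
  {"dx":0,"dy":-1.5,"dz":0.2,"wx":0,"wy":0,"wz":0},
  {"dx":0,"dy":-1.4,"dz":0.4,"wx":0,"wy":0,"wz":0},
  {"dx":0,"dy":-1.0,"dz":0.6,"wx":0,"wy":0,"wz":0},
  {"dx":0,"dy":0,"dz":0,"wx":0,"wy":0,"wz":0},
])

```text
clock: 15.08
tool_pos: [0.5221, 0.1608, 0.1924]
tcp_rot: [0.0, 1.0, 0.01, -0.001]
contact_force: [0.0, -0.5, 0.2]
grip_width: 0.0002
```

Request:
drive_tool([
  {"dx":0,"dy":-0.5,"dz":0.33,"wx":0,"wy":0,"wz":0},
  {"dx":0,"dy":-0.45,"dz":0.33,"wx":0,"wy":0,"wz":0},
  {"dx":0,"dy":-0.42,"dz":0.37,"wx":0,"wy":0,"wz":0},
  {"dx":0,"dy":-0.42,"dz":0.38,"wx":0,"wy":0,"wz":0},
])

```text
clock: 15.58
tool_pos: [0.5225, 0.1775, 0.1789]
tcp_rot: [-0.0, 1.0, 0.008, -0.0]
contact_force: [-1.1, 0.1, 0.5]
grip_width: 0.0003
```

Request:
drive_tool([
  {"dx":0,"dy":-0.76,"dz":0.83,"wx":0,"wy":0,"wz":0},
  {"dx":0,"dy":-0.67,"dz":0.9,"wx":0,"wy":0,"wz":0},
  {"dx":0,"dy":-0.58,"dz":0.96,"wx":0,"wy":0,"wz":0},
  {"dx":0,"dy":0,"dz":0,"wx":0,"wy":0,"wz":0},
])

```text
clock: 16.08
tool_pos: [0.5214, 0.1977, 0.1511]
tcp_rot: [0.0, 1.0, 0.009, -0.001]
contact_force: [1.0, -0.2, 0.3]
grip_width: 0.0005
```

Run:
```python
from plan import *
p2,d2,s=shoot('side','side12')
cv2.imwrite('pics/s12z.png',cv2.resize(p2[180:380,230:380,::-1],None,fx=3,fy=3,interpolation=cv2.INTER_CUBIC))
print(s['clock'],s['tool_pos'],s['tcp_rot'],s['contact_force'],s['grip_width'])
```

```text
16.075 [0.52144887 0.1977064  0.15111149] [ 3.89977839e-04  9.99959325e-01  8.96012430e-03 -9.55342742e-04] [ 0.96993947 -0.17665642  0.30032398] 0.0004847440142246764
```

View pics/s12z.png

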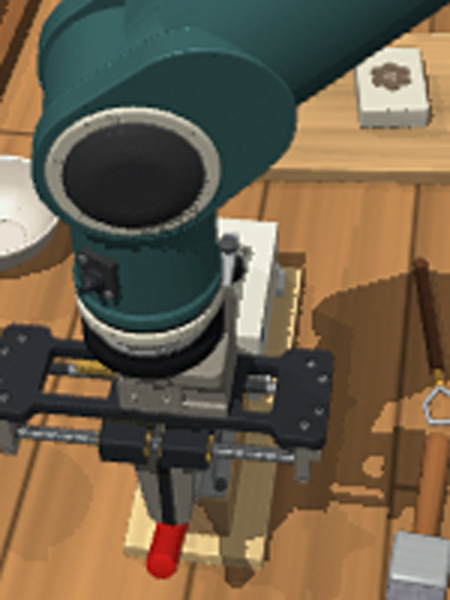

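Request:
drive_tool([
  {"dx":0,"dy":-0.4,"dz":0.7,"wx":0,"wy":0,"wz":0},
  {"dx":0,"dy":-0.3,"dz":0.8,"wx":0,"wy":0,"wz":0},
  {"dx":0,"dy":0,"dz":0,"wx":0,"wy":0,"wz":0},
])

```text
clock: 16.5
tool_pos: [0.5227, 0.2043, 0.1373]
tcp_rot: [-0.0, 1.0, 0.008, 0.0]
contact_force: [1.0, -1.8, 3.3]
grip_width: 0.0005
```

Request:
drive_tool([
  {"dx":0,"dy":-0.2,"dz":0.6,"wx":0,"wy":0,"wz":0},
  {"dx":0,"dy":-0.2,"dz":0.5,"wx":0,"wy":0,"wz":0},
  {"dx":0,"dy":0,"dz":0,"wx":0,"wy":0,"wz":0},
])

```text
clock: 16.88
tool_pos: [0.5219, 0.2083, 0.126]
tcp_rot: [-0.0, 1.0, 0.008, -0.0]
contact_force: [2.1, -1.1, 0.6]
grip_width: 0.0007
```

Request:
drive_tool([
  {"dx":0,"dy":-0.1,"dz":0.5,"wx":0,"wy":0,"wz":0},
  {"dx":0,"dy":0,"dz":0.4,"wx":0,"wy":0,"wz":0},
  {"dx":0,"dy":0,"dz":0,"wx":0,"wy":0,"wz":0},
])

```text
clock: 17.25
tool_pos: [0.5213, 0.2096, 0.1166]
tcp_rot: [0.0, 1.0, 0.009, -0.001]
contact_force: [-0.2, -0.4, -0.3]
grip_width: 0.0002
```

Request:
drive_tool([
  {"dx":0,"dy":0,"dz":0.3,"wx":0,"wy":0,"wz":0},
  {"dx":0,"dy":0,"dz":0.2,"wx":0,"wy":0,"wz":0},
  {"dx":0,"dy":0,"dz":0,"wx":0,"wy":0,"wz":0},
])

```text
clock: 17.62
tool_pos: [0.5219, 0.2093, 0.1121]
tcp_rot: [-0.0, 1.0, 0.008, -0.0]
contact_force: [0.1, 0.2, -0.4]
grip_width: 0.0001
```

Request:
drive_tool([
  {"dx":0,"dy":0,"dz":0.15,"wx":0,"wy":0,"wz":0},
  {"dx":0,"dy":0,"dz":0,"wx":0,"wy":0,"wz":0},
])

```text
clock: 17.88
tool_pos: [0.5221, 0.2094, 0.1111]
tcp_rot: [-0.0, 1.0, 0.008, 0.0]
contact_force: [-0.6, 0.9, 2.6]
grip_width: 0.0005
```

Contact came at z≈0.111, which is where a level handle at its stop should be. I'll retreat straight up, then move back and check.

Request:
drive_tool([
  {"dx":0,"dy":0,"dz":-2,"wx":0,"wy":0,"wz":0},
  {"dx":0,"dy":0,"dz":-5,"wx":0,"wy":0,"wz":0},
  {"dx":0,"dy":0,"dz":-6,"wx":0,"wy":0,"wz":0},
  {"dx":0,"dy":0,"dz":-6,"wx":0,"wy":0,"wz":0},
  {"dx":-3,"dy":4,"dz":0,"wx":0,"wy":0,"wz":0},
])

```text
clock: 18.5
tool_pos: [0.4959, 0.1714, 0.3053]
tcp_rot: [-0.002, 1.0, 0.01, 0.005]
contact_force: [0.2, -1.1, 0.3]
grip_width: 0.0001
```

Request:
drive_tool([
  {"dx":0,"dy":6,"dz":0,"wx":0,"wy":0,"wz":0},
  {"dx":0,"dy":6,"dz":0,"wx":0,"wy":0,"wz":0},
  {"dx":0,"dy":6,"dz":0,"wx":0,"wy":0,"wz":0},
  {"dx":0,"dy":0,"dz":0,"wx":0,"wy":0,"wz":0},
  {"dx":0,"dy":0,"dz":0,"wx":0,"wy":0,"wz":0},
])

```text
clock: 19.12
tool_pos: [0.4957, -0.0105, 0.3007]
tcp_rot: [-0.0, 1.0, 0.009, -0.0]
contact_force: [-0.3, 0.4, -1.0]
grip_width: 0.0006
```

Run:
```python
from plan import *
p,d,s=shoot('wrist','wrist13'); p2,d2,_=shoot('side','side13')
cv2.imwrite('pics/s13z.png',cv2.resize(p2[180:380,230:380,::-1],None,fx=3,fy=3,interpolation=cv2.INTER_CUBIC))
print(s['clock'],s['tool_pos'],s['contact_force'])
for (n,p,d,C) in [('w',p,d,cam('wrist',(s['tool_pos'],s['tcp_rot']))),('s',p2,d2,cam('side'))]:
  W=cloud(d,C); hs=cv2.cvtColor(p,cv2.COLOR_RGB2HSV)
  r=((hs[...,0]<5)|(hs[...,0]>175))&(hs[...,1]>190)&(abs(W[...,0]-.52)<.03)&(W[...,2]>.07)&(W[...,2]<.25)
  q=W[r]; print(n,len(q)); 
  if len(q):
    print(q.min(0),q.max(0),q.mean(0)); i=abs(q[:,0]-.5225)<.004; print('slope',np.polyfit(q[i,1],q[i,2],1))
  m=(hs[...,1]<40)&(W[...,2]>.07)&(W[...,2]<.095)&(abs(W[...,0]-.527)<.028)&(abs(W[...,1]+.09)<.028); print('top z',np.median(W[m][:,2]),m.sum())
```

```text
19.125 [ 0.4956921  -0.01051417  0.30065833] [-0.30313375  0.39894882 -0.98893117]
w 0
top z 0.08301944287332863 1617
s 350
[0.51221759 0.16975753 0.09497228] [0.53190366 0.24265739 0.11278518] [0.52091121 0.2091806  0.10756482]
slope [-0.04770957  0.11857691]
top z 0.08182108927800558 297
```

View pics/wrist13.png

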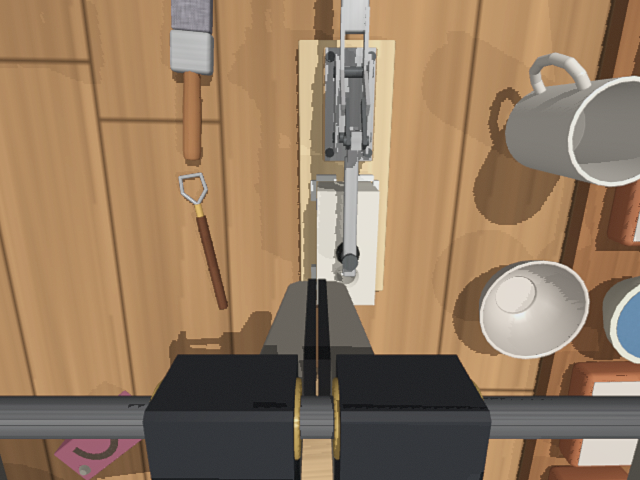

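View pics/s13z.png

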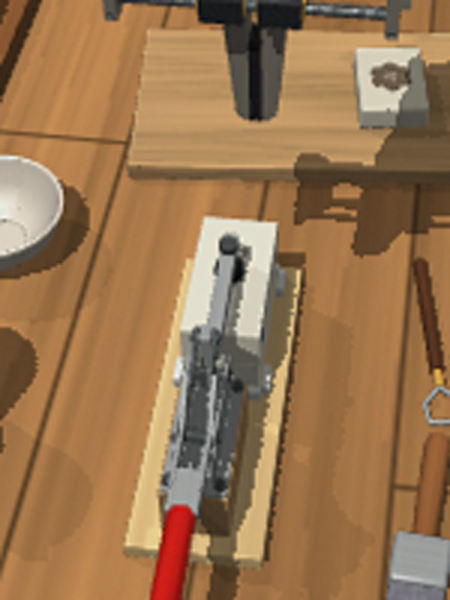

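```bash
python3 -c "
from station import ticket; print(ticket.job_done())"
```

```text
the job is handed in; nothing more can be done
None
```

The mould is shut and clamped, and I handed the job in at about 19 s of the 61 s allowed; the hand-in reports no verdict.

**What I did:**
- I picked the top half off the ware board and set it on the bottom half at the expected height. The contact change was about 6 N, and the pour hole is at the end away from the clamp.
- I let go, then pushed the red handle over with the closed fingers until it snapped past centre. The arm is now clear of everything.

**Last checks:**
- **Mould:** the top face reads z = 0.083 m level, exactly two closed halves. After clamping it still reads 0.082–0.083 m, and the block looks square on the bottom half.
- **Clamp:** the handle is level (its top at about 0.11 m and its end at y = 0.243 m, expected 0.2415 m). A touch at z = 0.111 m found it at its stop. The pad is on the middle of the top half.
- **Other objects:** in the last pictures the sprig mould, bowl, jug, brush and loop tool look unmoved. The terracotta mug and the cup were not in those views, though the arm passed clear of both.

**Not checked or did not go as planned:**
- The pad's pressing force could not be measured directly. That it holds is inferred from the handle being level at its stop.
- My first move calls were refused because I had left some fields out of the rows. Nothing moved, and I resent them complete.

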